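# Turn a sign blank over against the sloping stop

## Robot

A 6-joint arm with a two-finger parallel gripper is mounted at the origin on the work surface. World frame = base frame: x ahead of the robot, y to its left, z up, the work surface at z = 0. Lengths are in m, angles in rad, forces in N, time in s.
With the tool pointing down it reaches from about 0.25 to 0.8 m from the base axis. Payload 8.5 kg.
Tool frame: the origin (TCP) lies at the very end of the fingers, on their centre line; the grasp point (between the pads) lies r.grip_point_offset behind it (r.grip_point_offset is the distance from the TCP to the grasp point, in m); z points along the fingers, y is the line along which they close (so a half turn about z gives the same grasp; the last joint's range is limited). The gripper opens to 85 mm and grips with 20 to 120 N. Pads are 22 mm wide; open, the fingers measure 114 mm over their backs; the gripper's body (76 mm by 85 mm) begins 54 mm behind the grasp point. The pads swing forward as they close: fully open they stand 13 mm farther back than shut.
Start: joints at [-1.259, 0.238, -0.013, 1.319, 0, 1.571], TCP at [0.161, -0.5, 0.231] pointing down, gripper open.
Joint ranges: [-2.66, 2.66], [-1.03, 1.9], [-1.14, 1.46], [-1.82, 2.27], [-1.45, 1.34], [-3.14, 3.14]. Speed limits (rad/s): [2.22, 2.22, 2.79, 3.14, 3.14, 3.14].

## Interface

Orientations are given as a unit quaternion [w, x, y, z].
In Python, from workcell import monitor, get_image, r gives the robot as it stands.
- The arm moves only by the tool send_rows, never from a script. Its arguments are lists of equal length, an entry for each row: "dr": the turn, a rotation vector about the tool's x, y, z in degrees, a list of three; "translation": the shift along the tool's x, y, z in cm, a list of three; "claw": the opening in per cent of the stroke, from 0 (shut) to 100 (fully open). A call has 1 to 12 rows; each row shifts and turns the commanded pose from where the row before left it, along the tool's axes as they then stand; what a row does not reach is not made up. A row lasts 1/10 s, in which the tool goes at most 50 mm and 8.59 degrees, less where a joint would pass 70% of its speed; a pose out of reach is approached as far as the arm can. A call with a gripper value outside its range is refused whole. The fingers move at their own pace and stop on an object; "squeeze" is the grip in N (left out, the last holds). Time passes only in rows, so rows that do not move let the fingers close. It gives the time, the measured TCP pose, the force, the opening and the grip force at its end, in the units of the state.
- monitor.state(): the state, without advancing time (a new reading comes with each control period).
- get_image(name): name is "scene" or "side" or "wrist"; returns a dict with "pixels" (420x560x3 uint8, red, green, blue), "mtx" (3x3 intrinsics, pixels), "R" (3x3) and "t" (3): a world point X has camera coordinates R X + t. Camera axes: x right, y down, z forward; pixel columns grow to the right and rows downward; lengths in m; the calibration is good to about 2 mm. A picture is of the moment at which its call begins. There is no depth.
- r.close_job(): hands the job in; it is judged then, once.
The state is a dict: "time": time; "joint_pos": joint angles; "dq": joint speeds; "effort": joint torques, N m; "tool_pos": TCP position; "tool_rot": TCP orientation; "wrist_force": force on the tool from outside, world axes, zero at the start; "moment": the same for the moment, N m; "opening": opening from 0.0 (shut) to 1.0 (fully open); "grip_force": force on a finger pad.
Only numpy, scipy, OpenCV 4.12 (cv2) and the standard library are available. Lean on these libraries where they do the work, as an engineer would, in place of code of your own. Each camera call takes 0.05 s, during which the arm holds its last target. There are 200 camera calls.

## Task

Turn the brown sign blank over so that its blue-painted face is up, without gripping it or picking it up: push it against the white sloping stop until it tips up and stands leaning there, then push its raised top edge back from behind so that it falls over, towards the side it came from. It must end lying flat on the bench in front of the stop, blue side up, and nothing else on the bench may be disturbed.

Things in the scene. Friction and masses are not known exactly. Their poses are not given: they have to be found in the camera images.
- blank: The sign blank: loose wooden slab, 110 mm along its x, 130 mm along its y, 14 mm thick (z), 0.10 to 0.20 kg. Origin at its very centre. At the start it lies flat, bare dark-brown face (+z) up and blue-painted face (-z) down, its +x edge turned towards the stop within 0.3 rad, its nearest point 10 to 70 mm from the foot line.
- stop: The sloping stop, fixed to the bench, 200 mm wide along its y. Origin on the bench at the middle of the foot line of its white face; +x points level into the stop. The face is slick (friction about 0.15; wood and bench about 0.6) and rises from the foot line at 60 degrees to the bench, leaning away from the blank. Behind it is a grey frame, lower than the face, out to x = 95 mm.
- stop_top (a point): middle of the upper edge of the stop's white face: 68 mm up the slope, so 59 mm above the bench and 34 mm along the stop's x from its foot line. The face board is 12 mm thick.
- blank_far (a point): middle of the blank's +x edge, at half thickness. Pushed along the stop's +x by its near edge, low down, the blank's far edge climbs the slick face. With its near edge at the foot line it leans there at 60 degrees and stays by itself; its top edge is then about 95 mm high, 55 mm along the stop's x, and 42 mm of it stands up past the stop.
- blank_near (a point): middle of the blank's -x edge, at half thickness; the edge to push first, just above the bench
- blank_left (a point): middle of the blank's +y edge, at half thickness
- blank_right (a point): middle of the blank's -y edge, at half thickness
- glue: Bystander: white glue bottle with an orange cap, 56 mm across, 140 mm tall. Origin at the centre of its underside. Loose; leave alone.
- tape: Bystander: brown cardboard ring (tape core) lying flat, 90 mm across, 30 mm high. Origin at the centre of its underside. Loose; leave alone.
- cup: Bystander: red plastic cup, 76 mm across the rim, 90 mm tall. Origin at the centre of its underside. Loose; leave alone.
- offcut: Bystander: brown wooden offcut, 90 x 45 x 35 mm high. Origin at the centre of its underside. Loose; leave alone.
- driver: Bystander: screwdriver lying on the bench, about 200 mm long. Origin near the middle of its length, on the bench. Loose; leave alone.
- paintcan: Bystander: blue paint jar with a pale label and a steel lid, 72 mm across, 85 mm tall. Origin at the centre of its underside. Loose; leave alone.

How it is judged:
By the outcome, as a careful person would: the job done as asked, in the order asked, and still so for the second after the job is handed in, with the robot touching nothing.
It also fails if it takes over 54 s, if anything falls off the work surface, if the arm or the gripper's body presses on something with over 40 N, if the wrist force passes 120 N, or if a joint passes its speed limit or range.

## Working session

There is one attempt and no reset: what is moved stays moved. The work goes in short steps, Python scripts to look and compute and a tool call to move; the robot and the scene stay as the last step left them, time stands still between calls to the robot, and variables do not carry over. Pictures are saved under pics/ and viewed, at most 10 in all, crops included, and the job is handed in when it is done.

Besides the shell and the picture viewer there is one more tool, called after "Call:" by a JSON object that holds its "fn" and its "kwargs", one argument or row to a line. send_rows: Moves the arm, as the interface text tells. Its arguments: {"type":"object","properties":{"dr":{"type":"array"},"translation":{"type":"array"},"claw":{"type":"array"},"squeeze":{"type":"number"}},"required":["dr","translation","claw"]}

```bash
mkdir -p pics; ls
cat > h.py <<'E'
import numpy as np, cv2
from workcell import monitor, get_image, r
def snap(cam,name):
    im=get_image(cam); cv2.imwrite('pics/'+name,cv2.cvtColor(im['pixels'],cv2.COLOR_RGB2BGR)); return im
def ray(im,uv,z=0.):
    R=np.array(im['R']);t=np.array(im['t']);K=np.array(im['mtx'])
    c=-R.T@t; d=R.T@np.linalg.solve(K,[uv[0],uv[1],1.]); return c+d*(z-c[2])/d[2]
def proj(im,X):
    p=np.array(im['mtx'])@(np.array(im['R'])@np.array(X)+np.array(im['t'])); return p[:2]/p[2]
E
python3 - <<'E'
from h import *
import pickle
d={}
for c in ['scene','side']: 
    d[c]=snap(c,c+'0.png'); print(c,-np.array(d[c]['R']).T@d[c]['t'])
pickle.dump(d,open('d0.pkl','wb'))
a=np.hstack([cv2.imread('pics/scene0.png'),cv2.imread('pics/side0.png')])
s=monitor.state(); print(s['time'],s['tool_pos'],s['tool_rot'],r.grip_point_offset)
E
```

```text
pics
scene [1.19116937 0.52300003 1.14821317]
side [ 0.52157051 -0.87472248  1.06232226]
0.1 [ 0.16091987 -0.49935144  0.23074612] [-6.23540606e-04  9.87874678e-01  1.55252119e-01 -1.08734514e-04] 0.0187
```

View pics/scene0.png

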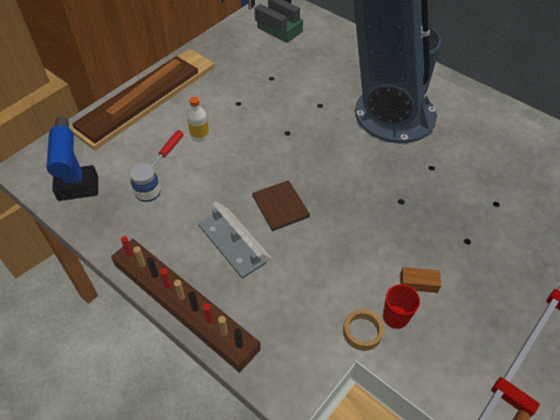

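View pics/side0.png

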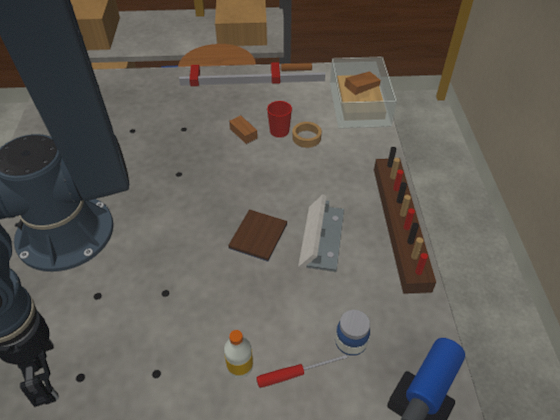

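The blank sits at scene (281,205) and side (258,235). The stop is beyond it as seen from the robot: scene (240,235), side (318,232). The bottle, jar and driver are on the −y side; the cup, tape and offcut are on the +y side. Next I need the corners.

Run:
```python
from h import *
import pickle
d=pickle.load(open('d0.pkl','rb'))
roi={'scene':(190,170,320,285),'side':(215,185,355,285)}
out=[]
for c in d:
    p=d[c]['pixels']; x0,y0,x1,y1=roi[c]
    q=p[y0:y1,x0:x1]; hsv=cv2.cvtColor(q,cv2.COLOR_RGB2HSV)
    m=((hsv[...,1]>70)&(hsv[...,2]<140)).astype('uint8')*255
    w=((hsv[...,1]<40)&(hsv[...,2]>175)).astype('uint8')*255
    for n,k in (('blank',m),('white',w)):
        k=cv2.morphologyEx(k,cv2.MORPH_OPEN,np.ones((3,3)))
        cs=max(cv2.findContours(k,0,2)[0],key=cv2.contourArea)
        h=cv2.convexHull(cs); ap=cv2.approxPolyDP(h,3,True)[:,0]+[x0,y0]
        print(c,n,cv2.contourArea(cs))
        for u in ap: print('  ',u,ray(d[c],u,0.0)[:2].round(4),ray(d[c],u,0.014)[:2].round(4),ray(d[c],u,0.059)[:2].round(4))
    out.append(cv2.resize(q[...,::-1],(400,360),interpolation=cv2.INTER_CUBIC))
cv2.imwrite('pics/crop0.png',np.hstack(out))
```

```text
scene blank 1580.0
   [289 181] [ 0.4222 -0.074 ] [ 0.4316 -0.0667] [ 0.4617 -0.0433]
   [309 215] [0.4789 0.0415] [0.4876 0.0474] [0.5155 0.0663]
   [272 228] [ 0.5749 -0.0058] [0.5824 0.0007] [0.6066 0.0214]
   [253 193] [ 0.5194 -0.1217] [ 0.5276 -0.1138] [ 0.5539 -0.0886]Traceback (most recent call last):
  File "<stdin>", line 13, in <module>
ValueError: max() iterable argument is empty
```

Run:
```python
from h import *
import pickle
d=pickle.load(open('d0.pkl','rb'))
roi={'scene':(190,170,320,285),'side':(215,185,355,285)}
out=[]
for c in d:
    p=d[c]['pixels']; x0,y0,x1,y1=roi[c]
    q=p[y0:y1,x0:x1]; hsv=cv2.cvtColor(q,cv2.COLOR_RGB2HSV)
    m=((hsv[...,1]>70)&(hsv[...,2]<140)).astype('uint8')*255
    g=hsv[...,2]; print(c,np.percentile(g,[50,90,97,99]))
    w=((hsv[...,1]<50)&(g>145)).astype('uint8')*255
    for n,k in (('blank',m),('white',w)):
        cs=max(cv2.findContours(k,0,2)[0],key=cv2.contourArea)
        h=cv2.convexHull(cs); ap=cv2.approxPolyDP(h,2.,True)[:,0]+[x0,y0]
        print(c,n,cv2.contourArea(cs))
        for u in ap: print('  ',u,ray(d[c],u,0.0)[:2].round(4),ray(d[c],u,0.014)[:2].round(4),ray(d[c],u,0.059)[:2].round(4))
    out.append(cv2.resize(q[...,::-1],(400,360),interpolation=cv2.INTER_CUBIC))
cv2.imwrite('pics/crop0.png',np.hstack(out))
```

```text
scene [126. 136. 160. 168.]
scene blank 1583.5
   [288 180] [ 0.4212 -0.0784] [ 0.4306 -0.0711] [ 0.4607 -0.0475]
   [309 215] [0.4789 0.0415] [0.4876 0.0474] [0.5155 0.0663]
   [272 229] [ 0.5773 -0.0037] [0.5848 0.0027] [0.6089 0.0234]
   [253 193] [ 0.5194 -0.1217] [ 0.5276 -0.1138] [ 0.5539 -0.0886]
scene white 570.0
   [213 203] [ 0.6155 -0.1808] [ 0.6225 -0.1722] [ 0.6451 -0.1446]
   [215 201] [ 0.607  -0.1815] [ 0.6142 -0.1729] [ 0.6371 -0.1453]
   [227 208] [ 0.6033 -0.1403] [ 0.6105 -0.1322] [ 0.6335 -0.1062]
   [270 257] [0.646  0.0484] [0.6527 0.0542] [0.674  0.0728]
   [258 256] [0.6634 0.0235] [0.6698 0.0296] [0.6905 0.0492]
side [117. 126. 157. 159.]
side blank 1675.5
   [249 210] [0.481  0.0529] [0.4815 0.0407] [0.4833 0.0014]
   [286 221] [0.5791 0.0091] [ 0.5784 -0.0026] [ 0.5759 -0.04  ]
   [267 259] [ 0.5245 -0.1123] [ 0.5245 -0.1224] [ 0.5243 -0.1547]
   [229 246] [ 0.4287 -0.0667] [ 0.4299 -0.0774] [ 0.4339 -0.1116]
side white 701.5
   [322 195] [0.6846 0.0981] [0.6824 0.0853] [0.6755 0.0441]
   [323 210] [0.6816 0.0428] [0.6795 0.0307] [ 0.6727 -0.0082]
   [318 241] [ 0.6578 -0.0621] [ 0.656  -0.0728] [ 0.6502 -0.1073]
   [312 254] [ 0.6386 -0.1026] [ 0.637  -0.1128] [ 0.6321 -0.1455]
   [299 264] [ 0.6035 -0.1316] [ 0.6025 -0.1414] [ 0.599  -0.1729]
   [309 207] [0.6446 0.0555] [0.643  0.0433] [0.6378 0.0039]
```

View pics/crop0.png

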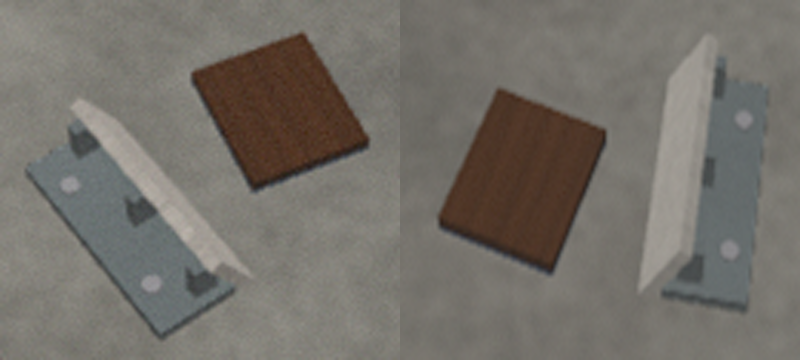

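The crop shows the face foot line in the side view running from (299,266) to (309,207), and four clean blank corners.

- **Stop:** origin ≈ (0.623, -0.041), yaw ≈ -0.213.
- **Blank:** centre ≈ (0.505, -0.037), yaw ≈ -0.43. In the stop frame that is (-116, -21) mm, turned -0.22 rad.

I'll push with the open fingers aligned to the foot line, which also squares the blank. The tool will be tilted back so the gripper's body clears the raised blank.

Call:
{"fn": "send_rows", "kwargs": {
  "dr": [
    [0, 0, 7.5],
    [0, 0, 7.5],
    [0, 0, 7.5],
    [0, 0, 7.5],
    [0, 0, 0],
    [0, 0, 0],
    [0, 0, 0],
    [0, 0, 0],
    [0, 0, 0],
    [0, 0, 0],
    [0, 0, 0],
    [0, 0, 0]
  ],
  "translation": [
    [0, 0, 0],
    [0, 0, 0],
    [0, 0, 0],
    [0, 0, 0],
    [1.5, -4, 0],
    [1.5, -4, 0],
    [1.5, -4, 0],
    [1.5, -4, 0],
    [1.5, -4, 0],
    [1.5, -4, 0],
    [1.5, -4, 0],
    [1.5, -4, 0]
  ],
  "claw": [100, 100, 100, 100, 100, 100, 100, 100, 100, 100, 100, 100]
}}

```text
time: 1.3
tool_pos: [0.3461, -0.2104, 0.2312]
tool_rot: [-0.0, 0.994, -0.106, -0.0]
wrist_force: [0.4, -1.2, 0.1]
opening: 1.001
grip_force: 0.0
```

Call:
{"fn": "send_rows", "kwargs": {
  "dr": [
    [0, 0, 0],
    [0, 0, 0],
    [0, 0, 0],
    [0, 0, 0],
    [0, 0, 0],
    [0, 5.5, 0],
    [0, 5.5, 0],
    [0, 5.5, 0],
    [0, 5.5, 0],
    [0, 0, 0],
    [0, 0, 0]
  ],
  "translation": [
    [0.2, -4, 2],
    [0.2, -4, 2],
    [0.2, -4, 2],
    [0.2, -4, 2],
    [0.2, -4, 2],
    [0, 0, 0],
    [0, 0, 0],
    [0, 0, 0],
    [0, 0, 0],
    [0, 0, 0],
    [0, 0, 0]
  ],
  "claw": [100, 100, 100, 100, 100, 100, 100, 100, 100, 100, 100]
}}

```text
time: 2.4
tool_pos: [0.3893, -0.0594, 0.1322]
tool_rot: [-0.001, 0.978, -0.084, 0.191]
wrist_force: [0.5, -0.5, 0.0]
opening: 1.003
grip_force: 0.0
```

```bash
cat >> h.py <<'E'
from scipy.spatial.transform import Rotation as Ro
O=np.array([.623,-.041,0]); yaw=-.213
S=np.array([[np.cos(yaw),-np.sin(yaw),0],[np.sin(yaw),np.cos(yaw),0],[0,0,1]])
def st():
    s=monitor.state(); q=s['tool_rot']; M=Ro.from_quat([q[1],q[2],q[3],q[0]]).as_matrix()
    print('t',s['time'],'stopframe mm',(1e3*S.T@(np.array(s['tool_pos'])-O)).round(1),'toolaxes in stop\n',(S.T@M).round(3),'F',(S.T@s['wrist_force']).round(1),'op',s['opening'])
E
python3 -c "
from h import *
st(); print(monitor.state()['joint_pos']); snap('side','side1.png')"
```

```text
t 2.4 stopframe mm [-224.6  -67.4  132.2] toolaxes in stop
 [[ 0.927  0.048  0.371]
 [ 0.032 -0.998  0.049]
 [ 0.373 -0.034 -0.927]] F [ 0.6 -0.4  0. ] op 1.0032299663284507
[-0.17996845 -0.19063911 -0.8160934   0.56304593  0.03653237  3.14061841]
```

View pics/side1.png

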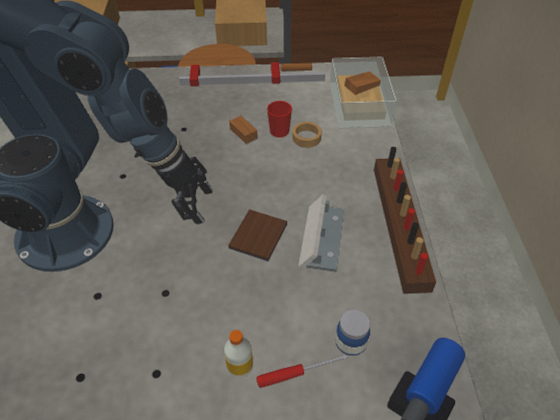

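The view shows the gripper at (190,195), with the blank at (258,235) untouched. Joint 6 has reached its limit, so I'll use the mirrored gripper orientation, half a turn round.

Call:
{"fn": "send_rows", "kwargs": {
  "dr": [
    [0, -7.3, 0],
    [0, -7.3, 0],
    [0, -7.3, 0],
    [0, 0, -8.4],
    [0, 0, -8.4],
    [0, 0, -8.4],
    [0, 0, -8.4],
    [0, 0, -8.4],
    [0, 0, -8.4],
    [0, 0, -8.4],
    [0, 0, -8.4],
    [0, 0, -8.4]
  ],
  "translation": [
    [0, 0, 0],
    [0, 0, 0],
    [0, 0, 0],
    [0, 0, 0],
    [0, 0, 0],
    [0, 0, 0],
    [0, 0, 0],
    [0, 0, 0],
    [0, 0, 0],
    [0, 0, 0],
    [0, 0, 0],
    [0, 0, 0]
  ],
  "claw": [100, 100, 100, 100, 100, 100, 100, 100, 100, 100, 100, 100]
}}

```text
time: 3.65
tool_pos: [0.391, -0.0597, 0.132]
tool_rot: [-0.012, 0.836, 0.548, 0.011]
wrist_force: [0.7, 0.5, 0.3]
opening: 0.999
grip_force: 0.0
```

Call:
{"fn": "send_rows", "kwargs": {
  "dr": [
    [0, 0, -8.4],
    [0, 0, -8.4],
    [0, 0, -8.4],
    [0, 0, -8.4],
    [0, 0, -8.4],
    [0, 0, -8.4],
    [0, 0, -8.4],
    [0, 0, -8.4],
    [0, 0, -8.4],
    [0, 0, -8.4],
    [0, 0, -8.4],
    [0, 0, -8.4]
  ],
  "translation": [
    [0, 0, 0],
    [0, 0, 0],
    [0, 0, 0],
    [0, 0, 0],
    [0, 0, 0],
    [0, 0, 0],
    [0, 0, 0],
    [0, 0, 0],
    [0, 0, 0],
    [0, 0, 0],
    [0, 0, 0],
    [0, 0, 0]
  ],
  "claw": [100, 100, 100, 100, 100, 100, 100, 100, 100, 100, 100, 100]
}}

```text
time: 4.85
tool_pos: [0.391, -0.0597, 0.132]
tool_rot: [0.001, 0.111, 0.994, 0.017]
wrist_force: [0.3, 0.1, -1.0]
opening: 0.996
grip_force: 0.0
```

```bash
python3 -c "
from h import *
st(); print(monitor.state()['joint_pos'])"
```

```text
t 4.85 stopframe mm [-222.8  -67.4  132. ] toolaxes in stop
 [[-1.     0.009 -0.002]
 [ 0.009  0.999  0.033]
 [ 0.002  0.033 -0.999]] F [ 0.3  0.2 -1. ] op 0.9958519993548333
[-0.17757107  0.08056242 -0.47645977  1.01425217  0.03347987  0.04452378]
```

Call:
{"fn": "send_rows", "kwargs": {
  "dr": [
    [1.9, 0, 0],
    [0, 0, -0.5],
    [0, 0, 0],
    [0, 0, 0],
    [0, 0, 0],
    [0, -4, 0],
    [0, -4, 0],
    [0, 0, 0]
  ],
  "translation": [
    [0, 0, 0],
    [0, 0, 0],
    [0, 2.3, 3.5],
    [0, 2.3, 3.5],
    [0, 0, 3],
    [0, 0, 0],
    [0, 0, 0],
    [0, 0, 0]
  ],
  "claw": [100, 100, 100, 100, 100, 100, 100, 100]
}}

```text
time: 5.65
tool_pos: [0.3978, -0.0142, 0.0311]
tool_rot: [0.068, 0.109, 0.992, -0.007]
wrist_force: [-0.4, 0.0, 0.9]
opening: 1.001
grip_force: 0.0
```

```bash
python3 -c "
from h import *
st(); snap('wrist','w2.png'); a=snap('side','side2.png')['pixels'][150:290,150:350,::-1]
cv2.imwrite('pics/s2c.png',np.hstack([cv2.resize(a,(400,280),interpolation=3),cv2.resize(cv2.imread('pics/w2.png'),(373,280))]))"
```

```text
t 5.65 stopframe mm [-225.8  -21.4   31.1] toolaxes in stop
 [[-0.991  0.006  0.136]
 [ 0.006  1.    -0.   ]
 [-0.136  0.    -0.991]] F [-0.4 -0.1  0.9] op 1.0010987280634087
```

View pics/s2c.png

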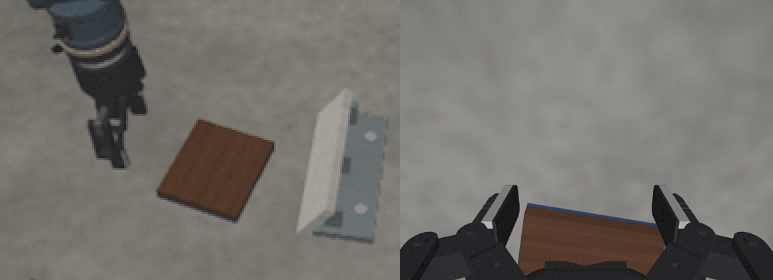

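The fingers hang clear behind the near edge, seen in the left half at crop (115,145) and in the right half flanking the blank. I'll feel my way down to the bench.

Call:
{"fn": "send_rows", "kwargs": {
  "dr": [
    [0, 0, 0],
    [0, 0, 0],
    [0, 0, 0]
  ],
  "translation": [
    [0, 0, 1.5],
    [0, 0, 1.3],
    [0, 0, 0]
  ],
  "claw": [100, 100, 100]
}}

```text
time: 6.05
tool_pos: [0.4038, -0.0154, 0.0034]
tool_rot: [0.068, 0.109, 0.992, -0.007]
wrist_force: [0.3, -0.0, -0.1]
opening: 1.003
grip_force: 0.0
```

Call:
{"fn": "send_rows", "kwargs": {
  "dr": [
    [0, 0, 0],
    [0, 0, 0]
  ],
  "translation": [
    [0, 0, 0.3],
    [0, 0, 0]
  ],
  "claw": [100, 100]
}}

```text
time: 6.25
tool_pos: [0.4042, -0.0155, 0.0014]
tool_rot: [0.069, 0.109, 0.992, -0.007]
wrist_force: [1.4, 0.1, -0.1]
opening: 0.999
grip_force: 0.0
```

Call:
{"fn": "send_rows", "kwargs": {
  "dr": [
    [0, 0, 0],
    [0, 0, 0]
  ],
  "translation": [
    [0, 0, 0.3],
    [0, 0, 0]
  ],
  "claw": [100, 100]
}}

```text
time: 6.45
tool_pos: [0.4041, -0.0155, -0.0017]
tool_rot: [0.069, 0.109, 0.992, -0.007]
wrist_force: [0.2, 0.4, -0.4]
opening: 0.998
grip_force: 0.0
```

Call:
{"fn": "send_rows", "kwargs": {
  "dr": [
    [0, 0, 0],
    [0, 0, 0]
  ],
  "translation": [
    [0, 0, 0.3],
    [0, 0, 0]
  ],
  "claw": [100, 100]
}}

```text
time: 6.65
tool_pos: [0.4042, -0.0156, -0.0049]
tool_rot: [0.069, 0.109, 0.992, -0.007]
wrist_force: [-1.1, -0.5, -0.0]
opening: 1.0
grip_force: 0.0
```

Call:
{"fn": "send_rows", "kwargs": {
  "dr": [
    [0, 0, 0],
    [0, 0, 0]
  ],
  "translation": [
    [0, 0, 0.2],
    [0, 0, 0]
  ],
  "claw": [100, 100]
}}

```text
time: 6.85
tool_pos: [0.4044, -0.0156, -0.007]
tool_rot: [0.069, 0.109, 0.992, -0.007]
wrist_force: [-0.0, 0.3, -0.9]
opening: 1.001
grip_force: 0.0
```

```bash
python3 -c "
from h import *
st(); a=snap('side','side3.png')['pixels'][170:270,170:300,::-1]
b=snap('scene','scene3.png')['pixels'][150:250,240:370,::-1]
cv2.imwrite('pics/s3c.png',np.hstack([cv2.resize(v,(400,308),interpolation=3) for v in (a,b)]))"
```

```text
t 6.85 stopframe mm [-219.   -21.4   -7. ] toolaxes in stop
 [[-0.99   0.006  0.138]
 [ 0.006  1.    -0.001]
 [-0.138  0.    -0.99 ]] F [-0.1  0.3 -0.9] op 1.0009522713224976
```

View pics/s3c.png

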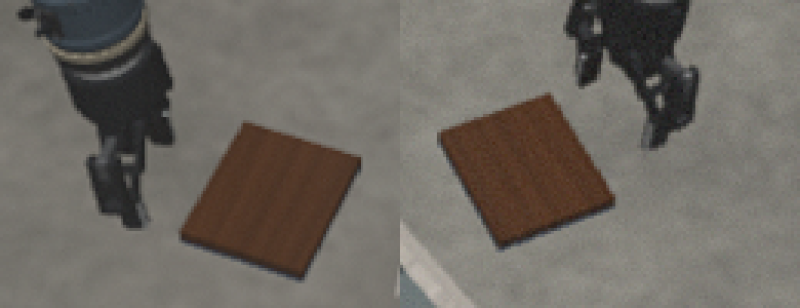

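The tips are just above the bench and behind the near edge. I'll go down 3 mm more, then push forward to square the blank.

Call:
{"fn": "send_rows", "kwargs": {
  "dr": [
    [0, 0, 0],
    [0, 0, 0],
    [0, 0, 0]
  ],
  "translation": [
    [0, 0, 0.2],
    [0, 0, 0.1],
    [0, 0, 0]
  ],
  "claw": [100, 100, 100]
}}

```text
time: 7.25
tool_pos: [0.4048, -0.0157, -0.0099]
tool_rot: [0.069, 0.109, 0.992, -0.007]
wrist_force: [-0.4, -0.8, -0.2]
opening: 1.0
grip_force: 0.0
```

Call:
{"fn": "send_rows", "kwargs": {
  "dr": [
    [0, 0, 0],
    [0, 0, 0],
    [0, 0, 0],
    [0, 0, 0],
    [0, 0, 0],
    [0, 0, 0],
    [0, 0, 0],
    [0, 0, 0],
    [0, 0, 0],
    [0, 0, 0],
    [0, 0, 0],
    [0, 0, 0]
  ],
  "translation": [
    [-0.7, 0, 0.1],
    [-0.7, 0, 0.1],
    [-0.7, 0, 0.1],
    [-0.7, 0, 0.1],
    [-0.7, 0, 0.1],
    [-0.7, 0, 0.1],
    [-0.7, 0, 0.1],
    [-0.7, 0, 0.1],
    [-0.7, 0, 0.1],
    [-0.7, 0, 0.1],
    [-0.7, 0, 0.1],
    [-0.7, 0, 0.1]
  ],
  "claw": [100, 100, 100, 100, 100, 100, 100, 100, 100, 100, 100, 100]
}}

```text
time: 8.45
tool_pos: [0.4883, -0.0343, -0.01]
tool_rot: [0.069, 0.109, 0.992, -0.007]
wrist_force: [-1.2, 0.9, 0.3]
opening: 1.001
grip_force: 0.5
```

```bash
python3 -c "
from h import *
st(); a=snap('side','side4.png')['pixels'][170:290,200:356,::-1]
i=snap('scene','scene4.png');b=i['pixels'][150:270,200:356,::-1]
cv2.imwrite('pics/s4c.png',np.hstack([cv2.resize(v,(400,308),interpolation=3) for v in (a,b)]))"
```

```text
t 8.45 stopframe mm [-133.   -21.9  -10. ] toolaxes in stop
 [[-0.99   0.006  0.138]
 [ 0.006  1.    -0.   ]
 [-0.138  0.    -0.99 ]] F [-1.3  0.6  0.3] op 1.001032670979281
```

View pics/s4c.png

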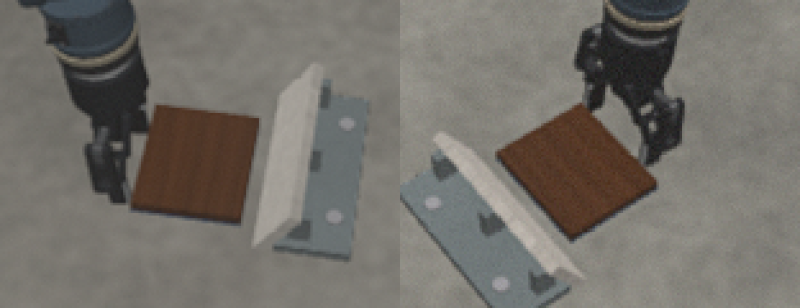

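The blank is now square to the stop, with its far edge about 15 mm from the foot line and both fingers on the near edge. I'll push it up the face.

Call:
{"fn": "send_rows", "kwargs": {
  "dr": [
    [0, 0, 0],
    [0, 0, 0],
    [0, 0, 0],
    [0, 0, 0],
    [0, 0, 0],
    [0, 0, 0],
    [0, 0, 0],
    [0, 0, 0],
    [0, 0, 0],
    [0, 0, 0],
    [0, 0, 0],
    [0, 0, 0]
  ],
  "translation": [
    [-0.5, 0, 0.07],
    [-0.5, 0, 0.07],
    [-0.5, 0, 0.07],
    [-0.5, 0, 0.07],
    [-0.5, 0, 0.07],
    [-0.5, 0, 0.07],
    [-0.5, 0, 0.07],
    [-0.5, 0, 0.07],
    [-0.5, 0, 0.07],
    [-0.5, 0, 0.07],
    [-0.5, 0, 0.07],
    [-0.5, 0, 0.07]
  ],
  "claw": [100, 100, 100, 100, 100, 100, 100, 100, 100, 100, 100, 100]
}}

```text
time: 9.75
tool_pos: [0.5475, -0.0475, -0.01]
tool_rot: [0.069, 0.109, 0.992, -0.007]
wrist_force: [-0.5, -0.2, -0.7]
opening: 0.997
grip_force: 0.3
```

Call:
{"fn": "send_rows", "kwargs": {
  "dr": [
    [0, 0, 0],
    [0, 0, 0],
    [0, 0, 0],
    [0, 0, 0],
    [0, 0, 0],
    [0, 0, 0],
    [0, 0, 0],
    [0, 0, 0]
  ],
  "translation": [
    [-0.5, 0, 0.07],
    [-0.5, 0, 0.07],
    [-0.5, 0, 0.07],
    [-0.5, 0, 0.07],
    [-0.5, 0, 0.07],
    [-0.5, 0, 0.07],
    [-0.3, 0, 0.04],
    [0, 0, 0]
  ],
  "claw": [100, 100, 100, 100, 100, 100, 100, 100]
}}

```text
time: 10.55
tool_pos: [0.58, -0.0548, -0.01]
tool_rot: [0.069, 0.109, 0.992, -0.007]
wrist_force: [-1.1, -0.4, -0.7]
opening: 0.998
grip_force: 0.0
```

```bash
python3 -c "
from h import *
st(); a=snap('side','side5.png')['pixels'][170:290,220:376,::-1]
i=snap('scene','scene5.png');b=i['pixels'][140:260,190:346,::-1]
cv2.imwrite('pics/s5c.png',np.hstack([cv2.resize(v,(400,308),interpolation=3) for v in (a,b)]))"
```

```text
t 10.55 stopframe mm [-39.1 -22.5 -10. ] toolaxes in stop
 [[-0.99   0.007  0.139]
 [ 0.007  1.    -0.   ]
 [-0.139  0.    -0.99 ]] F [-1.  -0.6 -0.7] op 0.9978149030648754
```

View pics/s5c.png

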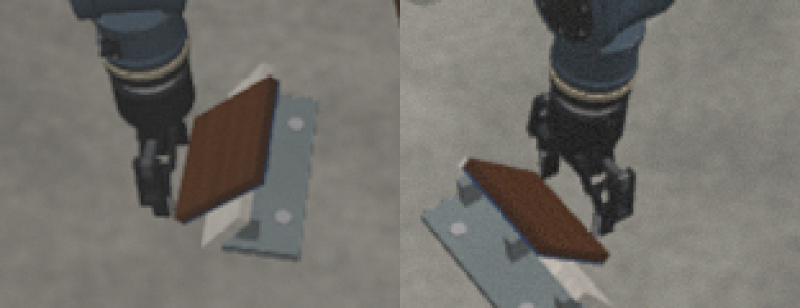

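It is climbing squarely, at about 45°. I'll finish the push slowly and watch the force.

Call:
{"fn": "send_rows", "kwargs": {
  "dr": [
    [0, 0, 0],
    [0, 0, 0],
    [0, 0, 0],
    [0, 0, 0],
    [0, 0, 0]
  ],
  "translation": [
    [-0.3, 0, 0.04],
    [-0.3, 0, 0.04],
    [-0.3, 0, 0.04],
    [-0.3, 0, 0.04],
    [0, 0, 0]
  ],
  "claw": [100, 100, 100, 100, 100]
}}

```text
time: 11.15
tool_pos: [0.5919, -0.0574, -0.0099]
tool_rot: [0.069, 0.109, 0.992, -0.007]
wrist_force: [-0.8, -0.3, -0.3]
opening: 0.998
grip_force: 0.0
```

Call:
{"fn": "send_rows", "kwargs": {
  "dr": [
    [0, 0, 0],
    [0, 0, 0],
    [0, 0, 0]
  ],
  "translation": [
    [-0.15, 0, 0.02],
    [-0.15, 0, 0.02],
    [0, 0, 0]
  ],
  "claw": [100, 100, 100]
}}

```text
time: 11.45
tool_pos: [0.5944, -0.058, -0.0099]
tool_rot: [0.069, 0.109, 0.992, -0.007]
wrist_force: [-0.2, 1.4, -0.2]
opening: 1.0
grip_force: 0.2
```

```bash
python3 -c "
from h import *
st(); a=snap('side','side6.png')['pixels'][170:290,220:376,::-1]
i=snap('scene','scene6.png');b=i['pixels'][140:260,190:346,::-1]
cv2.imwrite('pics/s6c.png',np.hstack([cv2.resize(v,(400,308),interpolation=3) for v in (a,b)]))"
```

```text
t 11.45 stopframe mm [-24.4 -22.7  -9.9] toolaxes in stop
 [[-0.99   0.007  0.139]
 [ 0.007  1.    -0.001]
 [-0.139  0.    -0.99 ]] F [-0.5  1.3 -0.2] op 1.0004877226804676
```

View pics/s6c.png

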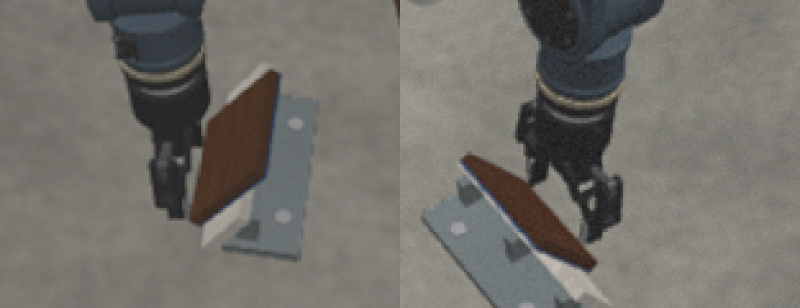

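It leans at around 55°, with a few millimetres left. I'll continue until the force rises.

Call:
{"fn": "send_rows", "kwargs": {
  "dr": [
    [0, 0, 0],
    [0, 0, 0]
  ],
  "translation": [
    [-0.2, 0, 0.03],
    [0, 0, 0]
  ],
  "claw": [100, 100]
}}

```text
time: 11.75
tool_pos: [0.5964, -0.0584, -0.0099]
tool_rot: [0.069, 0.109, 0.992, -0.007]
wrist_force: [-0.6, 0.2, 0.1]
opening: 0.995
grip_force: 0.2
```

Call:
{"fn": "send_rows", "kwargs": {
  "dr": [
    [0, 0, 0],
    [0, 0, 0]
  ],
  "translation": [
    [-0.2, 0, 0.03],
    [0, 0, 0]
  ],
  "claw": [100, 100]
}}

```text
time: 11.95
tool_pos: [0.5981, -0.0589, -0.01]
tool_rot: [0.069, 0.109, 0.992, -0.007]
wrist_force: [-0.7, 0.6, 0.4]
opening: 1.001
grip_force: 0.5
```

Call:
{"fn": "send_rows", "kwargs": {
  "dr": [
    [0, 0, 0],
    [0, 0, 0]
  ],
  "translation": [
    [-0.1, 0, 0.01],
    [0, 0, 0]
  ],
  "claw": [100, 100]
}}

```text
time: 12.15
tool_pos: [0.5983, -0.0589, -0.0101]
tool_rot: [0.068, 0.109, 0.992, -0.007]
wrist_force: [-5.3, 0.8, 2.6]
opening: 1.003
grip_force: 2.8
```

Contact force of 5 N, so the near edge is at the foot line. I'll back off gently, then raise and straighten the tool.

Call:
{"fn": "send_rows", "kwargs": {
  "dr": [
    [0, 0, 0],
    [0, 0, 0],
    [0, 0, 0],
    [0, 0, 0],
    [0, 0, 0],
    [0, 0, 0],
    [0, 0, 0],
    [0, 0, 0],
    [0, 0, 0],
    [0, 0, 0],
    [0, 4, 0],
    [0, 4, 0]
  ],
  "translation": [
    [0.3, 0, -0.05],
    [0.7, 0, -0.1],
    [2, 0, -0.3],
    [3, 0, -0.4],
    [3, 0, -0.4],
    [0, 0, -4],
    [0, 0, -4],
    [0, 0, -4],
    [0, 0, -4],
    [0, 0, -4],
    [0, 0, 0],
    [0, 0, 0]
  ],
  "claw": [100, 100, 100, 100, 100, 100, 100, 100, 100, 50, 50, 50]
}}

```text
time: 13.35
tool_pos: [0.4837, -0.0332, 0.1906]
tool_rot: [0.001, 0.109, 0.994, 0.0]
wrist_force: [0.4, 0.8, -1.0]
opening: 0.516
grip_force: 0.0
```

```bash
python3 -c "
from h import *
st(); i=snap('side','side7.png');a=i['pixels'][170:290,220:376,::-1]
j=snap('scene','scene7.png');b=j['pixels'][140:260,190:346,::-1]
for im,n in((i,'side'),(j,'scene')):
    for y in (-90,-25,40): print(n,y,proj(im,S@[.055,y/1e3,.095]+O).round(),proj(im,S@[0,y/1e3,0]+O).round())
cv2.imwrite('pics/s7c.png',np.hstack([cv2.resize(v,(400,308),interpolation=3) for v in (a,b)]))"
```

```text
t 13.35 stopframe mm [-137.8  -21.8  190.6] toolaxes in stop
 [[-1.     0.006  0.002]
 [ 0.006  1.     0.001]
 [-0.002  0.001 -1.   ]] F [ 0.2  0.9 -1. ] op 0.516005597128703
side -90 [323. 243.] [299. 263.]
side -25 [326. 222.] [303. 243.]
side 40 [329. 202.] [306. 223.]
scene -90 [209. 198.] [230. 210.]
scene -25 [224. 215.] [244. 226.]
scene 40 [239. 232.] [259. 243.]
```

View pics/s7c.png

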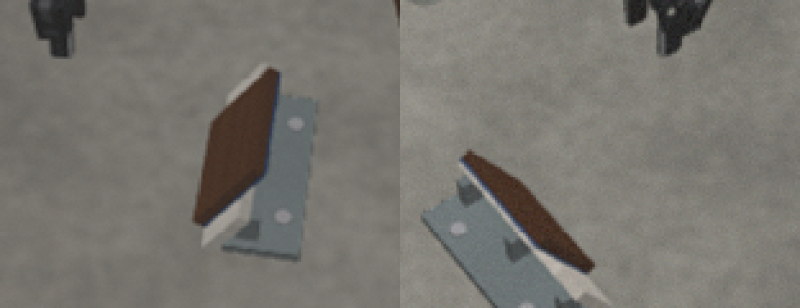

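It stands by itself, leaning at about 60° on the stop, and the gripper is clear. The blank's centre is at y ≈ -10 in the stop frame. Next I go over it and down behind.

Call:
{"fn": "send_rows", "kwargs": {
  "dr": [
    [0, 0, 0],
    [0, 0, 0],
    [0, 0, 0],
    [0, 0, 0],
    [0, 0, 0],
    [0, 0, 0],
    [0, 0, 0],
    [0, 0, 0],
    [0, 0, 0]
  ],
  "translation": [
    [-4, 1.2, 0],
    [-4, 0, 0],
    [-4, 0, 0],
    [-4, 0, 0],
    [-4, 0, 0],
    [-4, 0, 0],
    [0, 0, 0],
    [0, 0, 0],
    [0, 0, 0]
  ],
  "claw": [50, 50, 50, 50, 50, 50, 50, 50, 50]
}}

```text
time: 14.35
tool_pos: [0.7192, -0.0736, 0.1879]
tool_rot: [-0.0, 0.109, 0.994, 0.0]
wrist_force: [-0.0, 0.2, -0.4]
opening: 0.501
grip_force: 0.0
```

```bash
python3 -c "
from h import *
st(); print(monitor.state()['joint_pos'])"
```

```text
t 14.35 stopframe mm [100.9 -11.5 187.9] toolaxes in stop
 [[-1.     0.006 -0.001]
 [ 0.006  1.     0.   ]
 [ 0.001  0.    -1.   ]] F [-0.1  0.2 -0.4] op 0.50074822466694
[-1.02139052e-01  6.09331769e-01  4.68291526e-01  1.43074860e+00
  3.36080615e-04  1.17258760e-01]
```

Call:
{"fn": "send_rows", "kwargs": {
  "dr": [
    [0, 0, 0],
    [0, 0, 0],
    [0, 0, 0],
    [0, 0, 0],
    [0, 0, 0]
  ],
  "translation": [
    [0, 0, 3],
    [0, 0, 3],
    [0, 0, 3],
    [0, 0, 1.8],
    [0, 0, 0]
  ],
  "claw": [50, 50, 50, 50, 50]
}}

```text
time: 14.85
tool_pos: [0.7174, -0.0733, 0.0781]
tool_rot: [-0.002, 0.109, 0.994, 0.0]
wrist_force: [-0.6, 0.2, -0.7]
opening: 0.5
grip_force: 0.0
```

```bash
cat > brown.py <<'E'
from h import *
st()
for c,(x0,y0,x1,y1) in {'scene':(200,150,330,255),'side':(215,170,345,275)}.items():
    q=get_image(c)['pixels'][y0:y1,x0:x1]; h=cv2.cvtColor(q,cv2.COLOR_RGB2HSV)
    for n,m in (('brown',(h[...,0]<20)&(h[...,1]>70)&(h[...,2]<140)),('blue',(h[...,0]>100)&(h[...,0]<130)&(h[...,1]>120))):
        m=m.astype('uint8'); cs=cv2.findContours(m,0,2)[0]
        k=max(cs,key=cv2.contourArea) if cs else None
        print(c,n,m.sum(), [] if k is None else cv2.approxPolyDP(cv2.convexHull(k),2.5,True)[:,0].__add__([x0,y0]).tolist())
E
python3 brown.py
```

```text
t 14.85 stopframe mm [ 99.1 -11.6  78.1] toolaxes in stop
 [[-1.     0.006 -0.005]
 [ 0.006  1.    -0.   ]
 [ 0.005 -0.    -1.   ]] F [-0.6  0.1 -0.7] op 0.49959361268425695
scene brown 499 [[223, 203], [243, 218], [264, 242], [263, 245], [239, 229], [221, 209]]
scene blue 1 [[222, 212]]
side brown 984 [[326, 197], [321, 237], [296, 256], [303, 217]]
side blue 0 []
```

Call:
{"fn": "send_rows", "kwargs": {
  "dr": [
    [0, 0, 0],
    [0, 0, 0],
    [0, 0, 0],
    [0, 0, 0],
    [0, 0, 0],
    [0, 0, 0],
    [0, 0, 0],
    [0, 0, 0],
    [0, 0, 0],
    [0, 0, 0],
    [0, 0, 0],
    [0, 0, 0]
  ],
  "translation": [
    [0.7, 0, 0],
    [0.7, 0, 0],
    [0.7, 0, 0],
    [0.7, 0, 0],
    [0.5, 0, 0],
    [0.5, 0, 0],
    [0.5, 0, 0],
    [0.5, 0, 0],
    [0.5, 0, 0],
    [0.5, 0, 0],
    [0.5, 0, 0],
    [0, 0, 0]
  ],
  "claw": [50, 50, 50, 50, 50, 50, 50, 50, 50, 50, 50, 50]
}}

```text
time: 16.15
tool_pos: [0.658, -0.0599, 0.08]
tool_rot: [-0.001, 0.109, 0.994, 0.0]
wrist_force: [-0.3, -0.6, -0.5]
opening: 0.504
grip_force: 0.0
```

```bash
python3 brown.py
```

```text
t 16.15 stopframe mm [ 38.2 -11.1  80. ] toolaxes in stop
 [[-1.     0.006 -0.001]
 [ 0.006  1.     0.   ]
 [ 0.001  0.    -1.   ]] F [-0.1 -0.7 -0.5] op 0.5039163538713176
scene brown 103 [[249, 218], [257, 226], [264, 244]]
scene blue 31 [[246, 221], [253, 228]]
side brown 473 [[312, 197], [310, 233], [297, 257], [302, 218]]
side blue 0 []
```

The top edge is coming up and the base is staying put. Continuing.

Call:
{"fn": "send_rows", "kwargs": {
  "dr": [
    [0, 0, 0],
    [0, 0, 0],
    [0, 0, 0],
    [0, 0, 0],
    [0, 0, 0],
    [0, 0, 0],
    [0, 0, 0],
    [0, 0, 0],
    [0, 0, 0],
    [0, 0, 0],
    [0, 0, 0],
    [0, 0, 0]
  ],
  "translation": [
    [0.5, 0, 0],
    [0.5, 0, 0],
    [0.5, 0, 0],
    [0.5, 0, 0],
    [0.5, 0, 0],
    [0.5, 0, 0],
    [0.5, 0, 0],
    [0.5, 0, 0],
    [0.5, 0, 0],
    [0.5, 0, 0],
    [0.5, 0, 0],
    [0, 0, 0]
  ],
  "claw": [50, 50, 50, 50, 50, 50, 50, 50, 50, 50, 50, 50]
}}

```text
time: 17.45
tool_pos: [0.6043, -0.048, 0.0801]
tool_rot: [-0.001, 0.109, 0.994, 0.0]
wrist_force: [-0.5, -0.1, -0.0]
opening: 0.498
grip_force: 0.0
```

```bash
python3 brown.py
```

```text
t 17.45 stopframe mm [-16.8 -10.7  80.1] toolaxes in stop
 [[-1.     0.006 -0.001]
 [ 0.006  1.     0.   ]
 [ 0.001  0.    -1.   ]] F [-0.4 -0.2 -0. ] op 0.49754722936102774
scene brown 50 [[297, 224], [268, 242]]
scene blue 1361 [[271, 190], [300, 220], [267, 240], [240, 208]]
side brown 61 [[251, 250], [292, 256]]
side blue 1528 [[260, 211], [289, 215], [297, 227], [292, 254], [251, 248]]
```

Blue is up. Raising clear and checking that it lies flat and the rest is undisturbed.

Call:
{"fn": "send_rows", "kwargs": {
  "dr": [
    [0, 0, 0],
    [0, 0, 0],
    [0, 0, 0],
    [0, 0, 0],
    [0, 0, 0],
    [0, 0, 0],
    [0, 0, 0],
    [0, 0, 0],
    [0, 0, 0],
    [0, 0, 0]
  ],
  "translation": [
    [0, 0, -3],
    [0, 0, -4],
    [0, 0, -4],
    [0, 0, -4],
    [4, 0, 0],
    [4, 0, 0],
    [4, 0, 0],
    [4, 0, 0],
    [0, 0, 0],
    [0, 0, 0]
  ],
  "claw": [50, 50, 50, 50, 50, 50, 50, 50, 50, 50]
}}

```text
time: 18.55
tool_pos: [0.449, -0.0133, 0.2308]
tool_rot: [0.001, 0.109, 0.994, 0.0]
wrist_force: [0.6, -0.1, 0.2]
opening: 0.503
grip_force: 0.0
```

```bash
python3 brown.py
python3 - <<'E'
from h import *
import pickle
d=pickle.load(open('d0.pkl','rb'))
for c in d:
    im=get_image(c); p=im['pixels']; h=cv2.cvtColor(p,cv2.COLOR_RGB2HSV)
    b=((h[...,0]>100)&(h[...,0]<130)&(h[...,1]>120)).astype('uint8'); b[:, :220]=0; b[285:]=0
    k=max(cv2.findContours(b,0,2)[0],key=cv2.contourArea)
    for u in cv2.approxPolyDP(cv2.convexHull(k),3,True)[:,0]: print(c,u,(1e3*S.T@(ray(im,u,.014)-O)).round()[:2])
    df=(cv2.absdiff(cv2.GaussianBlur(p,(5,5),0),cv2.GaussianBlur(d[c]['pixels'],(5,5),0)).max(2)>25).astype('uint8')
    n,l,s,_=cv2.connectedComponentsWithStats(df)
    print(c,'changed',[t.tolist() for t in s[1:] if t[4]>8])
E
```

```text
t 18.55 stopframe mm [-175.9   -9.7  230.8] toolaxes in stop
 [[-1.     0.006  0.001]
 [ 0.006  1.     0.001]
 [-0.001  0.001 -1.   ]] F [0.6 0.  0.2] op 0.5029943222992098
scene brown 38 [[296, 225], [291, 228]]
scene blue 1640 [[272, 190], [300, 220], [267, 240], [240, 208]]
side brown 59 [[251, 250], [292, 256]]
side blue 1620 [[260, 211], [299, 216], [292, 254], [251, 248]]
scene [271 190] [-123.  -70.]
scene [300 220] [-122.   56.]
scene [267 240] [-16.  54.]
scene [240 208] [-20. -71.]
scene changed [[248, 0, 8, 10, 58], [281, 0, 65, 146, 5475], [311, 0, 6, 3, 15], [356, 0, 64, 108, 2288], [422, 0, 6, 29, 129], [280, 16, 4, 4, 11], [416, 25, 15, 15, 104], [431, 35, 11, 18, 51], [424, 50, 4, 7, 22], [419, 61, 62, 56, 2037], [418, 82, 3, 11, 25], [373, 98, 4, 8, 14], [389, 106, 5, 3, 13], [391, 109, 15, 13, 76], [383, 112, 6, 8, 28], [239, 180, 72, 63, 2670]]
side [260 211] [-126.   51.]
side [299 216] [-20.  51.]
side [292 254] [-20. -75.]
side [251 248] [-125.  -74.]
side changed [[57, 0, 73, 201, 5300], [163, 0, 85, 175, 7221], [0, 53, 20, 33, 278], [7, 61, 3, 5, 9], [0, 85, 50, 54, 1703], [60, 162, 7, 16, 47], [4, 199, 5, 6, 18], [11, 198, 11, 8, 53], [228, 209, 73, 53, 2706], [0, 215, 56, 15, 397], [0, 224, 59, 183, 5263]]
```

The blank lies flat, blue side up, about 18 mm in front of the foot line. In the before/after images only the arm and the blank have changed. Handing in.

```bash
python3 -c "
from workcell import r
print(r.close_job())"
```

```text
the job is handed in; nothing more can be done
None
```

The sign blank was tipped up against the stop and pushed back over; it now lies flat in front of the stop, blue side up, with nothing else disturbed, and the job was handed in at about 19 s (no verdict was returned).

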